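# Slide the handled sheet into the cooling rack

## Robot

A 7-joint arm with a two-finger parallel gripper is mounted at the origin on a cart in front of the work surface, level with it; the furniture and walls round the work are solid. World frame = base frame: x ahead of the robot, y to its left, z up, the work surface at z = 0. Lengths are in m, angles in rad, forces in N, time in s.
With the tool pointing down it reaches from about 0.35 to 0.9 m from the base axis. Payload 8.1 kg.
Tool frame: the origin (TCP) lies between the finger pads; the fingertips stand 22 mm ahead of it and the grasp point (between the pads) lies 3 mm ahead of it; z points along the fingers, x is the direction in which the jaws open and shut, and the axes are right-handed (so a half turn about z gives the same grasp; the last joint's range is limited). The gripper opens to 92 mm and grips with 3 to 60 N. Pads are 19 mm wide; open, the fingers measure 130 mm over their backs; the gripper's body (75 mm by 190 mm) begins 47 mm behind the grasp point.
Start: joints at [1.167, 0.434, 0.025, 1.573, -0.012, 1.134, -0.075], TCP at [0.185, -0.597, 0.249] pointing down, gripper open.
Joint ranges: [-2.62, 2.62], [-0.44, 2.09], [-1.27, 1.32], [0.08, 2.57], [-1.32, 4.46], [0.12, 2], [-2.74, 2.74]. Speed limits (rad/s): [2.22, 2.22, 3.01, 3.01, 3.14, 3.14, 3.14].

## Interface

Orientations are given as a rotation vector (axis times angle).
In Python, from cell import arm, vision, order gives the robot as it stands.
- The arm moves only by the tool apply_moves, never from a script. Its argument "commands" is a list of rows, each a list of 6 numbers: the shift along the tool's x, y, z in cm, then the turn, a rotation vector about the tool's x, y, z in rad. A call has 1 to 5 rows; each row shifts and turns the commanded pose from where the row before left it, along the tool's axes as they then stand; what a row does not reach is not made up. A row lasts 1/10 s, in which the tool goes at most 50 mm and 8.59 degrees, less where a joint would pass 70% of its speed; a pose out of reach is approached as far as the arm can. A call with a gripper value outside its range is refused whole. "claw" is the closure, from -1 (fully open) to 1 (shut), so that 0 is half open, set as the call begins (left out, the last holds). The fingers move at their own pace and stop on an object; "newtons" is the grip in N (left out, the last holds). Time passes only in rows, so rows that do not move let the fingers close. It gives the time, the measured TCP pose, the force and the opening at its end, in the units of the state.
- arm.observe(): the state, without advancing time (a new reading comes with each control period).
- vision.get_image(name): name is "side" or "top" or "wrist"; returns (picture, depth): 384x512x3 uint8, red, green, blue; 384x512 float32, m along the optical axis (not along the pixel's ray), 0 where there is no reading.
- vision.get_calibration(name): a dict with "K" (3x3 intrinsics, pixels), "R" (3x3) and "t" (3): a world point X has camera coordinates R X + t. Camera axes: x right, y down, z forward; pixel columns grow to the right and rows downward; lengths in m; the calibration is good to about 2 mm. A picture is of the moment at which its call begins: read the wrist's pose just before it. get_calibration takes no time and is no camera call; for the wrist camera it gives the pose at the moment of the call.
- order.sign_off(): hands the job in, once; it reports no verdict.
The state is a dict: "clock": time; "joints": joint angles; "dq": joint speeds; "joint_efforts": joint torques, N m; "position": TCP position; "ee_rot": TCP orientation; "force": force on the tool from outside, world axes, zero at the start; "ft_torque": the same for the moment, N m; "width": opening from 0.0 (shut) to 1.0 (fully open).
Only numpy, scipy, OpenCV 4.12 (cv2) and the standard library are available. Lean on these libraries where they do the work, as an engineer would, in place of code of your own. Each camera call takes 0.05 s, during which the arm holds its last target.

## Task

Pick up the baking sheet by its upright handle and slide it into the cooling rack, on the pair of rails directly above the sheet that is already in there. Push it gently but fully home, until the stiff rubber-faced buffer at the back of the rack is pushed in as far as it goes, then let go and leave the sheet lying flat on its rails. Do not ram or force it against the rack, and do not disturb the other things on the worktop.

Things in the scene. Friction and masses are not known exactly. Their poses are not given: they have to be found in the camera images.
- sheet: Loose aluminium baking sheet, 0.15 to 0.3 kg, on the worktop. Pan 130 mm long (x), 150 wide (y), 4 thick, rim 9 high. Origin: centre of the pan's underside; +x to the leading edge (65 mm ahead) that enters the rack first; z up. Behind (-x) a flat tongue carries an upright black handle; only this sheet has one. Carried by it, the leading edge may sag a little.
- handle (a point): Middle of the sheet's handle, where to grip it: an upright black bar 34 mm long (sheet's x), 10 mm thick (sheet's y, the way to pinch), from 4 to 44 mm above the sheet's underside. The point lies at x = -135, y = 0, 27 mm above the underside; axes as the sheet's. The tongue under it is 30 mm wide and 4 mm thick.
- rack: Fixed steel cooling rack, 195 mm wide, 165 mm high over its origin, which is 0 to 30 mm above the worktop (adjustable legs). +x: the way sheets slide in, open front at -x; y across; z up. Four pairs of rails, ledge tops 25, 59, 93, 127 mm above the origin. A plain sheet without handle, 9 mm high, is fixed on the lowest pair; the other three pairs are empty.
- free_pair (a point): Middle (rack's x = y = 0) of the second rail pair from below, the one directly above the plain sheet, at the height of its ledge tops; axes as the rack's. A sheet fully home here has its origin at x = -21 to +19 mm, depending on where the rear bracket is clamped.
- buffer (a joint): Travel in m of the upright rubber-faced bar at the middle of the rack's back, 22 mm wide, at all three empty levels: 0 out, 0.008 in as far as it goes. It yields at about 6 N, stays where pushed (no spring), and stops dead after 8 mm. Its bracket is clamped anywhere within 40 mm of depth, so its end must be felt. Up to 14 N is gentle; 20 N is forcing it.
- canister: Green canister with a wooden lid, 107 mm across and 150 mm high, bystander; origin at the centre of its underside.
- mill: Small salt shaker, 44 mm across and 90 mm high, bystander; origin at the centre of its underside.
- mug: Clear glass cup with a loop handle, 103 x 136 x 88 mm, bystander; origin at the centre of its underside.
- mouth (a point): Front end of that same pair's ledges, on the middle line, at ledge-top height: x = -72 mm from free_pair (ledges end at +76 mm). Sloping, flared lead-ins stand 20 mm out in front of it. Upright webs leave 158 mm between them for the 150 mm sheet; the ledges reach in to 66 mm from the middle. Axes as the rack's.

How it is judged:
By the outcome, as a careful person would: the job done as asked, in the order asked, and still so for the second after the job is handed in, with the robot touching nothing.
It also fails if it takes over 53 s, if anything falls off the work surface, if the arm or the gripper's body presses on something with over 40 N, if the wrist force passes 120 N, or if a joint passes its speed limit or range.

## Working session

There is one attempt and no reset: what is moved stays moved. The work goes in short steps, Python scripts to look and compute and a tool call to move; the robot and the scene stay as the last step left them, time stands still between calls to the robot, and variables do not carry over. Pictures are saved under pics/ and viewed, and the job is handed in when it is done.

Besides the shell and the picture viewer there is one more tool, called after "Request:" as name(argument=value, ...) on one line, values as JSON. apply_moves: Moves the arm, as the interface text tells. Its arguments: {"type":"object","properties":{"commands":{"type":"array","items":{"type":"array","items":{"type":"number"}}},"claw":{"type":"number"},"newtons":{"type":"number"}},"required":["commands"]}

```bash
ls; mkdir -p pics; python3 - <<'E'
from cell import arm, vision, order
import cv2, numpy as np
s=arm.observe(); print(s)
for n in ["side","top","wrist"]:
    c=vision.get_calibration(n); print(n,c)
    p,d=vision.get_image(n); cv2.imwrite(f"pics/{n}0.png",p[:,:,::-1]); np.save(f"pics/{n}0.npy",d)
E
```

```text
pics
{'clock': 0.0, 'joints': array([ 1.16740344,  0.43521488,  0.02497227,  1.5740875 , -0.01161186,
        1.13400245, -0.07511153]), 'dq': array([-2.97724765e-04,  1.24645715e-03,  1.18445167e-03,  1.47890590e-03,
       -8.43672263e-04, -4.86895693e-05, -2.51666778e-04]), 'joint_efforts': array([ 1.86743625e-05, -6.67851663e+01,  9.84855630e-01, -3.14455962e+01,
       -6.07184717e-02,  4.30668646e-02,  1.61295757e-04]), 'position': array([ 0.18498518, -0.59649995,  0.24795368]), 'ee_rot': array([-2.52846306e+00,  1.86314747e+00,  2.09637449e-03]), 'force': array([ 1.00032424,  1.04785481, -0.38622187]), 'ft_torque': array([-0.03213113, -0.01736839,  0.02803123]), 'width': 0.9971441797967131}
side {'K': array([[474.49887034,   0.        , 250.88328765],
       [  0.        , 474.49887034, 201.21649361],
       [  0.        ,   0.        ,   1.        ]]), 'R': array([[ 0.99107777, -0.13235295, -0.01573382],
       [-0.08298564, -0.52037451, -0.84989632],
       [ 0.1042988 ,  0.84361903, -0.526715  ]]), 't': array([-0.51765007,  0.14139531,  1.50256725])}
top {'K': array([[430.27508124,   0.        , 259.17663474],
       [  0.        , 430.27508124, 189.55715894],
       [  0.        ,   0.        ,   1.        ]]), 'R': array([[ 0.01260909, -0.99991916, -0.00164101],
       [-0.98365367, -0.01210912, -0.17966307],
       [ 0.17962867,  0.00387958, -0.98372684]]), 't': array([0.00405124, 0.56299475, 1.32740373])}
wrist {'K': array([[295.30535171,   0.        , 255.18070614],
       [  0.        , 295.30535171, 191.44722083],
       [  0.        ,   0.        ,   1.        ]]), 'R': array([[ 0.29500888, -0.95549089, -0.00263183],
       [-0.92537577, -0.28639476,  0.24830972],
       [-0.23801142, -0.07081815, -0.96867712]]), 't': array([-0.62396135, -0.03082843,  0.39055469])}
```

View pics/side0.png

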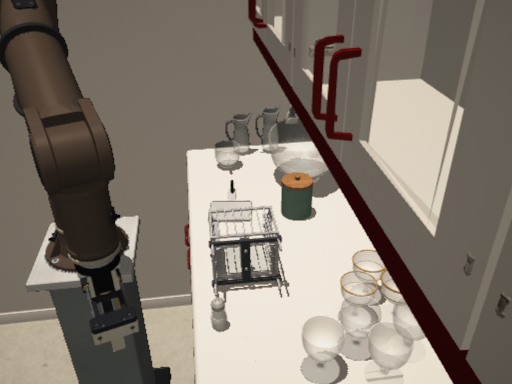

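View pics/top0.png

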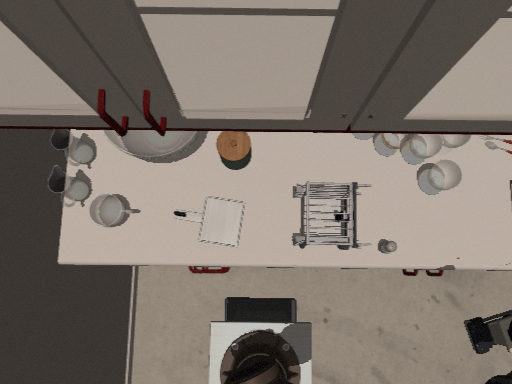

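View pics/wrist0.png

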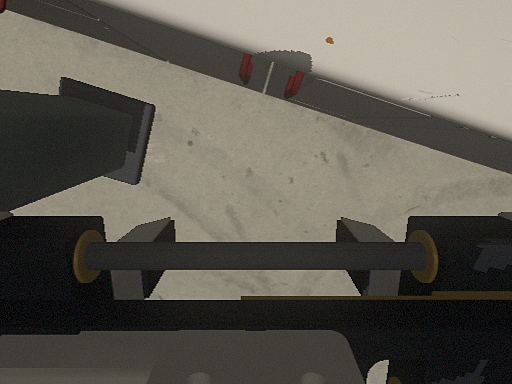

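```bash
python3 - <<'E'
import cv2
t=cv2.imread("pics/top0.png"); s=cv2.imread("pics/side0.png")
cv2.imwrite("pics/t_rack.png",cv2.resize(t[170:260,280:410],None,fx=6,fy=6,interpolation=cv2.INTER_CUBIC))
cv2.imwrite("pics/t_sheet.png",cv2.resize(t[180:260,160:260],None,fx=7,fy=7,interpolation=cv2.INTER_CUBIC))
cv2.imwrite("pics/s_rack.png",cv2.resize(s[170:335,190:300],None,fx=3.6,fy=3.6,interpolation=cv2.INTER_CUBIC))
E
```

```text
(no output)
```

View pics/t_rack.png

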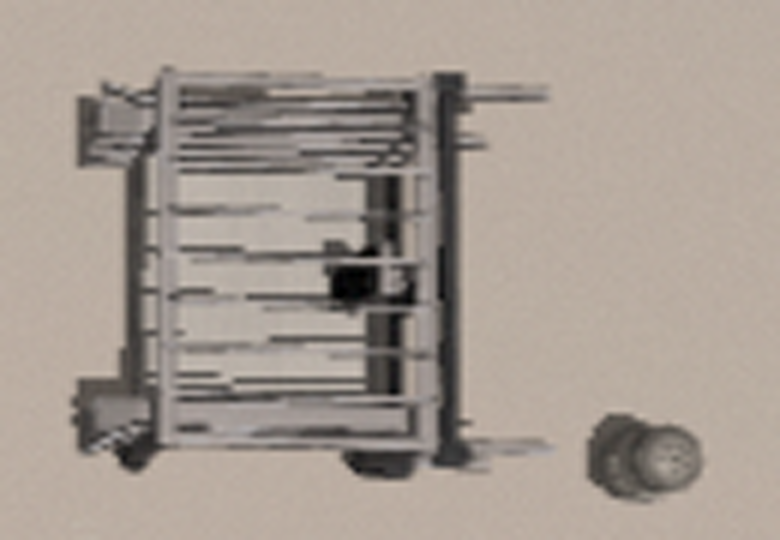

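View pics/t_sheet.png

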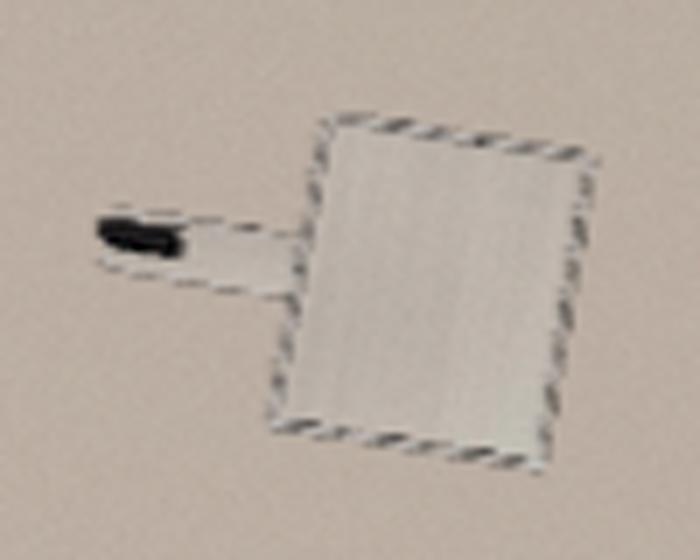

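View pics/s_rack.png

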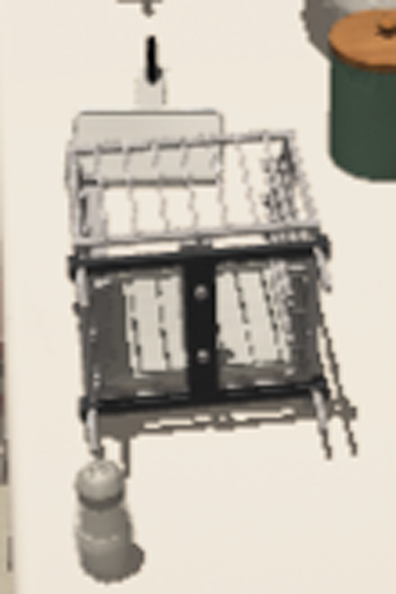

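```bash
cat > h.py <<'E'
from cell import arm, vision, order
import cv2, numpy as np
from scipy.spatial.transform import Rotation as Ro
def ray(c,u,v):
    d=c['R'].T@np.linalg.solve(c['K'],[u,v,1.0]); return -c['R'].T@c['t'], d
def onz(c,u,v,z):
    o,d=ray(c,u,v); return o+d*(z-o[2])/d[2]
def cloud(c,dep):
    v,u=np.mgrid[:dep.shape[0],:dep.shape[1]]
    p=np.stack([u,v,np.ones_like(u)],-1)@np.linalg.inv(c['K']).T*dep[...,None]
    return (p-c['t'])@c['R']
def proj(c,X):
    p=c['R']@np.asarray(X,float)+c['t']; q=c['K']@p; return q[:2]/q[2]
E
python3 - <<'E'
from h import *
c=vision.get_calibration("top"); d=np.load("pics/top0.npy"); P=cloud(c,d)
f=lambda x,y:((x+.5)/7-.5+160,(y+.5)/7-.5+180)
cs=[onz(c,*f(*p),0.009) for p in [(330,115),(597,155),(540,470),(272,425)]]
for q in cs: print(q)
cs=np.array(cs); print("centre",cs.mean(0), "lead dir",(cs[1]+cs[2]-cs[0]-cs[3])/2, "w",(cs[0]+cs[1]-cs[2]-cs[3])/2)
im=cv2.imread("pics/top0.png"); g=im[180:260,160:260].max(2); ys,xs=np.where(g<50); print(len(xs),onz(c,160+xs.mean(),180+ys.mean(),.044))
# table height check & rack
print("table",np.median(P[225:255,100:180,2]))
R=P[175:250,285:375]; Z=R[...,2]; 
print(np.histogram(Z,bins=np.arange(-0.01,0.22,0.01)))
m=Z>0.15; q=R[m]; print(np.percentile(q,[1,10,50,90,99],axis=0))
vis=(np.clip(Z/0.2,0,1)*255).astype(np.uint8); cv2.imwrite("pics/rz.png",cv2.resize(cv2.applyColorMap(vis,cv2.COLORMAP_JET),None,fx=8,fy=8,interpolation=cv2.INTER_NEAREST))
E
```

```text
[0.54686637 0.18377851 0.009     ]
[0.52938389 0.05776947 0.009     ]
[0.38232381 0.0812999  0.009     ]
[0.40140078 0.20556531 0.009     ]
centre [0.46499371 0.1321033  0.009     ] lead dir [-0.01827973 -0.12513723  0.        ] w [ 0.14626283 -0.02265862  0.        ]
35 [0.48258229 0.26379627 0.044     ]
table 0.00025277426381984806
(array([1784, 1381,    6,   57,  250, 1097,   51,   29,   85,   14,   20,
         92,   33,   15,  155,  306,  153,  251,  705,  239,    0,    0]), array([-0.01,  0.  ,  0.01,  0.02,  0.03,  0.04,  0.05,  0.06,  0.07,
        0.08,  0.09,  0.1 ,  0.11,  0.12,  0.13,  0.14,  0.15,  0.16,
        0.17,  0.18,  0.19,  0.2 ,  0.21]))
[[ 0.315301   -0.30662697  0.15109647]
 [ 0.38810159 -0.26912954  0.15806116]
 [ 0.47381724 -0.22226447  0.17659506]
 [ 0.55861781 -0.13021649  0.18151913]
 [ 0.56402113  0.00571852  1.40695868]]
```

View pics/rz.png

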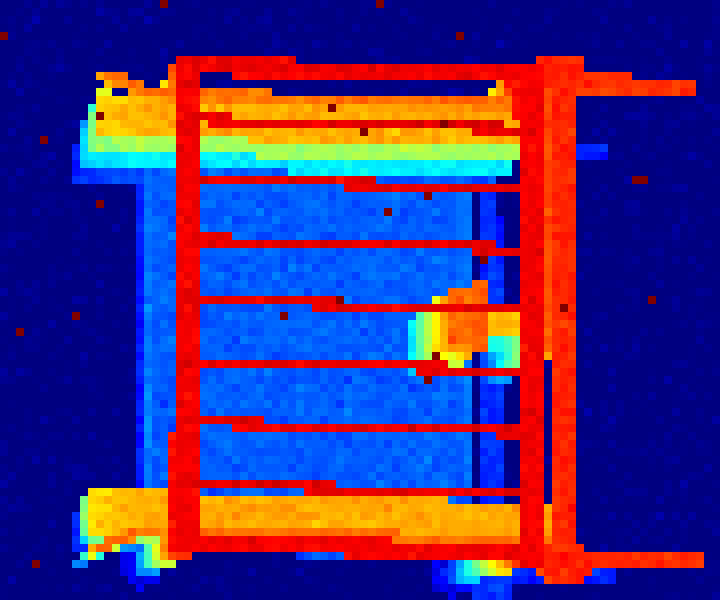

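```bash
python3 - <<'E'
from h import *
c=vision.get_calibration("top"); d=np.load("pics/top0.npy"); P=cloud(c,d); im=cv2.imread("pics/top0.png")
# canister lid
lid=P[125:170,210:260].reshape(-1,3); m=(lid[:,2]>.13)&(lid[:,2]<.18); q=lid[m]; print("lid",np.percentile(q,[2,50,98],axis=0))
cab=P[:140].reshape(-1,3); m=cab[:,2]>.3; print("cabinets x min,z", np.percentile(cab[m],[0.5,5,50,95],axis=0))
for rows,cols,n in [((176,250),(306,310),'front top bar'),((176,250),(350,352),'rear bar'),((190,240),(312,330),'plain sheet')]:
    q=P[rows[0]:rows[1],cols[0]:cols[1]].reshape(-1,3); 
    if 'sheet' in n: m=(q[:,2]>.02)&(q[:,2]<.07)
    else: m=(q[:,2]>.165)&(q[:,2]<.2)
    q=q[m]; print(n,len(q),np.median(q,0)); 
    if 'bar' in n:
        print(" x range",np.percentile(q[:,0],[2,98]),np.polyfit(q[:,0]-.47,q[:,1],1))
# sidebars, y/x extents of top frame
R=P[170:260,280:410].reshape(-1,3); m=(R[:,2]>.165)&(R[:,2]<.2); q=R[m]; print(np.percentile(q,[0.5,2,50,98,99.5],axis=0))
# feature points (crop 8x starting at row175,col285)
for nm,u,v in [("tl",188,60),("bl",184,552),("tr",532,62),("br",532,560)]:
    print(nm,onz(c,285+u/8-.5,175+v/8-.5,.18))
B=P[208:222,336:350]; print((B[...,2]*1000).astype(int)); print((B[...,1]*1000).astype(int)[6])
E
```

```text
lid [[0.64442375 0.0465635  0.13018034]
 [0.68680009 0.09259452 0.13286065]
 [0.72755146 0.13613464 0.14742913]]
cabinets x min,z [[ 0.56048532 -0.52241458  0.46208416]
 [ 0.60282551 -0.45459115  0.54485816]
 [ 0.60548681  0.01315225  0.61673403]
 [ 0.82367855  0.48217701  0.96244743]]
front top bar 203 [ 0.46707566 -0.13048482  0.17817922]
 x range [0.3871989  0.56066614] [-0.01626124 -0.13020822]
rear bar 126 [ 0.47152215 -0.25284222  0.17755365]
 x range [0.38600155 0.55989354] [-0.02629165 -0.25270055]
plain sheet 611 [ 0.48090307 -0.18450111  0.04373792]
[[ 0.38078688 -0.31137111  0.1653876 ]
 [ 0.38404271 -0.29426114  0.16610574]
 [ 0.47376548 -0.21940574  0.17752581]
 [ 0.56330544 -0.12719606  0.18368986]
 [ 0.565154   -0.1245991   0.18500327]]
tl [ 0.56342546 -0.13110517  0.18      ]
bl [ 0.38567532 -0.12830779  0.18      ]
tr [ 0.56421877 -0.25605542  0.18      ]
br [ 0.38440231 -0.25143313  0.18      ]
[[  46   38   43   42   44   43   47   49    3   27   35   34   -3   -2]
 [  43   47   43   43   46   40   45   47   -2   31   40   36   -2    3]
 [  45   46   42   48   45  
[... 220 characters left out ...]
79  177  183  180  181  180  181  179  180]
 [  45   91  109  126  145  155  151  153  154  158  136  139  138  134]
 [  76   93  111  127  141  151  154  156  159  157  138  141  141  139]
 [  73   94  111  127  141  156  154  151  157  159  138  138  137  134]
 [  69   94  109  128  140  162  154  154  155  154   80   81   88   99]
 [  70   92  113  131  139  147  145  146  155  158   78   80   87   99]
 [  75   92  107 1406  125  120  131  141   -1   41   57   68   83  102]
 [ 179  179  178  177  178  113  115   48    3   39   52   75   91   99]
 [  64  179  178  182  176  181  178  179  183  181  180  177  180  178]]
[-234 -229 -229 -229 -228 -229 -233 -235 -238 -240 -248 -250 -253 -257]
```

```bash
cat > plan.py <<'E'
import sys
from h import *
def plan(target,Rt,n=None,vmax=4.5,wmax=0.145,s=None):
    s=s or arm.observe(); p=s['position']; R=Ro.from_rotvec(s['ee_rot'])
    d=np.asarray(target)-p; rv=(R.inv()*Rt).as_rotvec()
    n=n or int(max(np.ceil(np.linalg.norm(d)*100/vmax),np.ceil(np.linalg.norm(rv)/wmax),1))
    print("pos",p.round(4),"dist",np.linalg.norm(d).round(4),"rv",rv.round(3),"rows",n)
    for i in range(n):
        Ri=R*Ro.from_rotvec(rv*i/n)
        print([float(round(x,2)) for x in Ri.inv().apply(d/n)*100]+[float(round(x,3)) for x in rv/n])
def down(ang):  # tool x at world yaw ang, z down
    x=np.array([np.cos(ang),np.sin(ang),0]); z=np.array([0,0,-1.]); return Ro.from_matrix(np.stack([x,np.cross(z,x),z],1))
E
python3 -c "
from plan import *
plan([0.40,-0.10,0.30],down(-0.10))"
```

```text
pos [ 0.185  -0.5966  0.2482] dist 0.5436 rv [-1.00e-03  1.00e-03 -1.17e+00] rows 13
[-3.16, -2.71, -0.4, -0.0, 0.0, -0.09]
[-2.9, -2.98, -0.4, -0.0, 0.0, -0.09]
[-2.62, -3.23, -0.4, -0.0, 0.0, -0.09]
[-2.32, -3.46, -0.4, -0.0, 0.0, -0.09]
[-2.0, -3.65, -0.4, -0.0, 0.0, -0.09]
[-1.67, -3.82, -0.4, -0.0, 0.0, -0.09]
[-1.32, -3.95, -0.4, -0.0, 0.0, -0.09]
[-0.96, -4.05, -0.4, -0.0, 0.0, -0.09]
[-0.59, -4.12, -0.4, -0.0, 0.0, -0.09]
[-0.21, -4.16, -0.4, -0.0, 0.0, -0.09]
[0.16, -4.16, -0.4, -0.0, 0.0, -0.09]
[0.53, -4.13, -0.4, -0.0, 0.0, -0.09]
[0.9, -4.06, -0.4, -0.0, 0.0, -0.09]
```

Request:
apply_moves(commands=[[-3.2,-2.7,-0.8,0,0,-0.09],[-2.9,-3.0,-0.8,0,0,-0.09],[-2.6,-3.2,-0.8,0,0,-0.09],[-2.3,-3.5,-0.8,0,0,-0.09],[-2.0,-3.7,-0.8,0,0,-0.09]], claw=-1, newtons=60)

```text
clock: 0.65
position: [0.2688, -0.4039, 0.2889]
ee_rot: [2.883, -1.247, -0.0]
force: [-0.0, -0.0, 0.9]
width: 0.998
```

Request:
apply_moves(commands=[[-1.7,-3.8,-0.4,0,0,-0.09],[-1.3,-3.9,-0.4,0,0,-0.09],[-1.0,-4.0,-0.2,0,0,-0.09],[-0.6,-4.1,0,0,0,-0.09],[-0.2,-4.2,0,0,0,-0.09]])

```text
clock: 1.15
position: [0.3502, -0.2132, 0.2988]
ee_rot: [3.089, -0.573, 0.0]
force: [1.1, -0.8, 0.8]
width: 1.0
```

Request:
apply_moves(commands=[[0.2,-4.2,0,0,0,-0.09],[0.5,-4.1,0,0,0,-0.09],[0.9,-4.0,0,0,0,-0.09]])

```text
clock: 1.45
position: [0.3998, -0.0991, 0.2988]
ee_rot: [3.138, -0.152, 0.0]
force: [0.0, 0.2, 0.2]
width: 0.999
```

```bash
python3 - <<'E'
from plan import *
c=vision.get_calibration("wrist"); p,d=vision.get_image("wrist"); cv2.imwrite("pics/w1.png",p[:,:,::-1]); np.savez("pics/w1.npz",d=d,**c)
print("cam",-c['R'].T@c['t'], c['R'])
E
```

```text
cam [ 0.40629049 -0.03337576  0.43508541] [[ 9.95224503e-01 -9.76098690e-02 -7.08426041e-04]
 [-9.44078017e-02 -9.64370078e-01  2.47138665e-01]
 [-2.48063576e-02 -2.45891574e-01 -9.68979865e-01]]
```

View pics/w1.png

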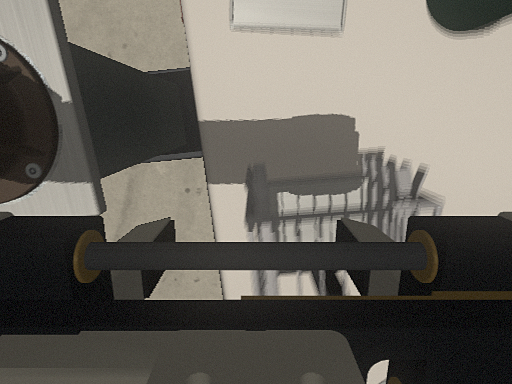

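Request:
apply_moves(commands=[[2.1,3.6,0,0,0,0],[2.1,3.6,0,0,0,0],[2.1,3.6,0,0,0,0],[2.1,3.6,0,0,0,0],[0,0,0,0,0,0]])

```text
clock: 2.0
position: [0.4691, -0.2583, 0.2976]
ee_rot: [3.136, -0.168, -0.001]
force: [-0.2, -0.4, 0.0]
width: 1.001
```

```bash
python3 - <<'E'
from plan import *
s=arm.observe();print(s['position'],s['dq'])
c=vision.get_calibration("wrist"); p,d=vision.get_image("wrist"); cv2.imwrite("pics/w2.png",p[:,:,::-1]); np.savez("pics/w2.npz",d=d,**c)
cv2.imwrite("pics/w2b.png",cv2.resize(p[0:260,60:452,::-1],None,fx=2,fy=2,interpolation=cv2.INTER_CUBIC))
E
```

```text
[ 0.46913692 -0.2582699   0.29758383] [-0.02553445 -0.05140341 -0.06621998  0.07503213 -0.04276471  0.00619551
 -0.04323453]
```

View pics/w2b.png

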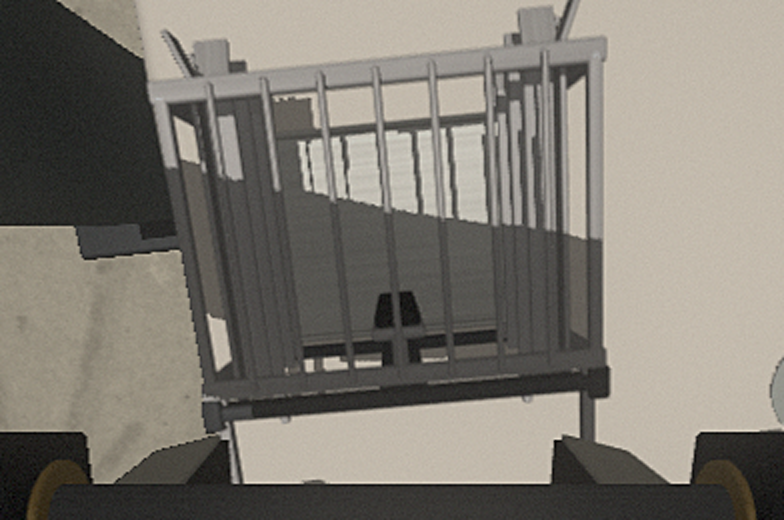

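```bash
python3 - <<'E'
from h import *
z=np.load("pics/w2.npz"); c=dict(K=z['K'],R=z['R'],t=z['t']); d=z['d']; P=cloud(c,d)
W=P[:215,110:370].reshape(-1,3)
m=(W[:,2]>.17)&(W[:,2]<.19); print("top z",np.median(W[m,2]),np.histogram(W[m,2],bins=np.arange(.17,.191,.002)))
m2=(P[...,2]>.03)&(P[...,2]<.06); q=P[75:150,215:305][m2[75:150,215:305]]; print("plain",np.median(q,0))
f=lambda x,y:((x+.5)/2-.5+60,(y+.5)/2-.5)
zt=.178
pts={k:onz(c,*f(*v),zt) for k,v in dict(FLo=(152,92),FRo=(606,46),FLi=(155,103),FRi=(606,60),RL=(210,388),RR=(605,357),rail_l_f=(168,110),rail_r_f=(597,65),rail_l_r=(213,375),rail_r_r=(597,345)).items()}
for k,v in pts.items(): print(k,v.round(4))
# edge-based: side frame outermost x at several y among top pixels
Q=W[m]
for y0 in np.arange(-.26,-.12,.02):
    s=Q[abs(Q[:,1]-y0)<.004]; 
    if len(s): print(y0.round(3),np.percentile(s[:,0],[1,99]).round(4),np.mean(np.percentile(s[:,0],[1,99])).round(4))
for x0 in np.arange(.39,.57,.02):
    s=Q[abs(Q[:,0]-x0)<.003]; s=s[s[:,1]>-.2]
    if len(s): print('x',x0.round(3),np.percentile(s[:,1],[2,98]).round(4))
# buffer black
B=P[140:185,240:275]; print((B[::3,::3,2]*1000).astype(int)); print((B[::3,::3,1]*1000).astype(int))
# lead in depth
L=P[0:40,130:360].reshape(-1,3); mm=(L[:,2]>.05)&(L[:,2]<.2); print("leadin y max",np.percentile(L[mm],[90,98,99.5],axis=0))
E
```

```text
top z 0.17875709462180195 (array([ 378,   76,  349, 2519, 4959, 3217,  160,    0,    0,    0]), array([0.17 , 0.172, 0.174, 0.176, 0.178, 0.18 , 0.182, 0.184, 0.186,
       0.188, 0.19 ]))
plain [ 0.4844841  -0.18809471  0.04438279]
FLo [ 0.3875 -0.1286  0.178 ]
FRo [ 0.567  -0.1316  0.178 ]
FLi [ 0.3879 -0.1326  0.178 ]
FRi [ 0.5669 -0.1365  0.178 ]
RL [ 0.3882 -0.2509  0.178 ]
RR [ 0.5643 -0.2557  0.178 ]
rail_l_f [ 0.3925 -0.1357  0.178 ]
rail_r_f [ 0.5634 -0.1379  0.178 ]
rail_l_r [ 0.3906 -0.2452  0.178 ]
rail_r_r [ 0.5609 -0.2499  0.178 ]
-0.26 [0.3822 0.5648] 0.4735
-0.24 [0.3863 0.5636] 0.475
-0.22 [0.3865 0.5639] 0.4752
-0.2 [0.3869 0.5644] 0.4756
-0.18 [0.3873 0.5647] 0.476
-0.16 [0.3876 0.5652] 0.4764
-0.14 [0.3882 0.5655] 0.4768
x 0.39 [-0.1982 -0.1267]
x 0.41 [-0.1977 -0.1263]
x 0.43 [-0.1985 -0.1266]
x 0.45 [-0.1977 -0.1268]
x 0.47 [-0.1356 -0.1269]
x 0.49 [-0.1359 -0.1275]
x 0.51 [-0.1364 -0.1278]
x 0.53 [-0.1367 -0.1282]
x 0.55 [-0.137  -0.1282]
[[ 43  43  43  45  45  44 180  42  42  44  45  43]
 [ 42  44  46  44  44  44 180  44  45  44  44  44]
 [ 44 433  44  45  44 
[... 1018 characters left out ...]
]
 [-243 -244 -244 -230 -230 -230 -227 -231 -231 -231 -232 -248]
 [-247 -248 -248 -232 -233 -233 -230 -234 -234 -234 -235 -252]
 [-251 -252 -252 -235 -236 -236 -232 -236 -237 -237 -237 -255]
 [-255 -255 -238 -238 -238 -238 -235 -235 -239 -240 -192 -241]
 [-267 -267 -268 -241 -241 -242 -238 -238 -264 -264 -265 -266]
 [-265 -265 -266 -266 -264 -264 -248 -240 -264 -264 -270 -270]
 [-269 -270 -270 -271 -264 -264 -251 -243 -252 -264 -266 -282]
 [-281 -281 -282 -282 -264 -264 -254 -246 -255 -264 -265 -286]
 [-285 -286 -286 -287 -264 -264 -257 -248 -250 -250 -250 -250]]
leadin y max [[ 0.55869335 -0.10573893  0.17937485]
 [ 0.56320505 -0.10164896  0.18101009]
 [ 0.56429851 -0.10045242  0.18175799]]
```

```bash
python3 -c "
from plan import *
plan([0.47,0.13,0.27],down(-0.145),n=9)"
```

```text
pos [ 0.4687 -0.255   0.2977] dist 0.386 rv [-0.     0.001  0.041] rows 9
[-0.43, -4.26, 0.31, -0.0, 0.0, 0.005]
[-0.45, -4.25, 0.31, -0.0, 0.0, 0.005]
[-0.47, -4.25, 0.31, -0.0, 0.0, 0.005]
[-0.49, -4.25, 0.31, -0.0, 0.0, 0.005]
[-0.51, -4.25, 0.31, -0.0, 0.0, 0.005]
[-0.53, -4.25, 0.31, -0.0, 0.0, 0.005]
[-0.55, -4.24, 0.31, -0.0, 0.0, 0.005]
[-0.57, -4.24, 0.31, -0.0, 0.0, 0.005]
[-0.58, -4.24, 0.31, -0.0, 0.0, 0.005]
```

Request:
apply_moves(commands=[[-0.4,-4.3,0,0,0,0.005],[-0.4,-4.3,0,0,0,0.005],[-0.5,-4.3,0.3,0,0,0.005],[-0.5,-4.3,0.3,0,0,0.005],[-0.5,-4.3,0.4,0,0,0.005]])

```text
clock: 2.55
position: [0.4684, -0.0337, 0.2889]
ee_rot: [3.135, -0.195, 0.001]
force: [1.0, -0.4, -0.9]
width: 1.0
```

Request:
apply_moves(commands=[[-0.5,-4.3,0.4,0,0,0.005],[-0.6,-4.2,0.4,0,0,0.005],[-0.6,-4.2,0.5,0,0,0.005],[-0.6,-4.2,0.5,0,0,0.005],[0,0,0,0,0,0]])

```text
clock: 3.05
position: [0.4666, 0.1413, 0.2707]
ee_rot: [-3.132, 0.213, 0.001]
force: [-0.4, 0.2, 0.9]
width: 1.001
```

```bash
python3 - <<'E'
from plan import *
s=arm.observe();print(s['position'],s['dq'].round(3))
c=vision.get_calibration("wrist"); p,d=vision.get_image("wrist"); cv2.imwrite("pics/w3.png",p[:,:,::-1]); np.savez("pics/w3.npz",d=d,**c)
P=cloud(c,d)
g=p.max(2); H=P[:215]; m=(g[:215]<70)&(H[...,2]>.03)&(H[...,2]<.06)&(H[...,1]>.2)
q=H[m]; print(len(q),q.mean(0),np.percentile(q,[1,50,99],axis=0)); 
rr=cv2.minAreaRect((q[:,:2]*1000).astype(np.float32)); print(rr)
uu,vv=np.where(m)[1],np.where(m)[0]; print(uu.min(),uu.max(),vv.min(),vv.max())
cov=np.linalg.eigh(np.cov(q[:,:2].T)); print(cov)
E
```

```text
[0.46664102 0.14125504 0.27071754] [ 0.063 -0.016  0.073  0.008  0.01   0.024  0.102]
261 [0.48616142 0.26470891 0.04348273] [[0.48017914 0.24923067 0.03388002]
 [0.48613312 0.26505452 0.04379871]
 [0.49201325 0.28081795 0.04587043]]
((486.5377502441406, 265.0577392578125), (32.24989700317383, 9.320393562316895), 82.00128173828125)
254 262 48 79
EighResult(eigenvalues=array([7.66993050e-06, 8.83095191e-05]), eigenvectors=array([[-0.98929398,  0.14593639],
       [ 0.14593639,  0.98929398]]))
```

View pics/w3.png

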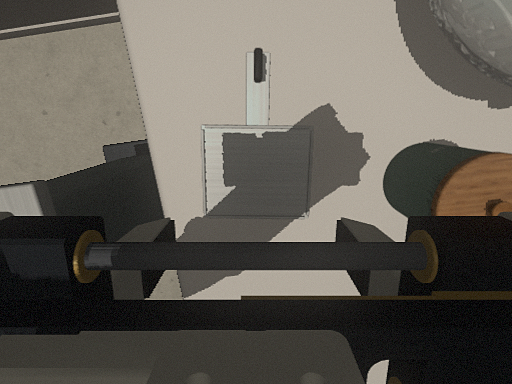

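```bash
python3 -c "
from plan import *
plan([0.486,0.265,0.12],down(-0.146),n=5)"
```

```text
pos [0.4673 0.138  0.2707] dist 0.1979 rv [-0.001  0.001  0.008] rows 5
[0.02, -2.56, 3.02, -0.0, 0.0, 0.002]
[0.02, -2.57, 3.01, -0.0, 0.0, 0.002]
[0.01, -2.57, 3.01, -0.0, 0.0, 0.002]
[0.01, -2.57, 3.01, -0.0, 0.0, 0.002]
[0.01, -2.57, 3.01, -0.0, 0.0, 0.002]
```

Request:
apply_moves(commands=[[0,-2.6,3.0,0,0,0.002],[0,-2.6,3.0,0,0,0.002],[0,-2.6,3.0,0,0,0.002],[0,-2.6,3.0,0,0,0.002],[0,-2.3,3.0,0,0,0]])

```text
clock: 3.6
position: [0.4879, 0.26, 0.1197]
ee_rot: [3.132, -0.241, 0.0]
force: [0.8, 0.1, 0.1]
width: 1.0
```

Request:
apply_moves(commands=[[0,0,0,0,0,0],[0,0,0,0,0,0],[0,0,0,0,0,0]])

```text
clock: 3.9
position: [0.4885, 0.2587, 0.1217]
ee_rot: [3.132, -0.242, 0.002]
force: [-0.4, 0.7, 0.6]
width: 0.999
```

```bash
python3 - <<'E'
from plan import *
plan([0.486,0.265,0.031],down(-0.146),n=4)
c=vision.get_calibration("wrist"); p,d=vision.get_image("wrist"); cv2.imwrite("pics/w4.png",p[:,:,::-1])
print(arm.observe()['dq'].round(3))
P=cloud(c,d); g=p.max(2); m=(g<70)&(P[...,2]>.036)&(P[...,2]<.052)&(abs(P[...,1]-.265)<.05)&(abs(P[...,0]-.485)<.03)
q=P[m]; print(len(q)); 
if len(q): print(q.mean(0),np.percentile(q,[1,50,99],axis=0))
E
```

```text
pos [0.4885 0.2587 0.1217] dist 0.091 rv [ 0.    -0.001 -0.008] rows 4
[-0.09, -0.15, 2.27, 0.0, -0.0, -0.002]
[-0.09, -0.15, 2.27, 0.0, -0.0, -0.002]
[-0.09, -0.15, 2.27, 0.0, -0.0, -0.002]
[-0.09, -0.15, 2.27, 0.0, -0.0, -0.002]
[ 0.001 -0.002 -0.001 -0.002 -0.    -0.002 -0.005]
556
[0.48660071 0.26725545 0.04356935] [[0.48026647 0.25050259 0.03833615]
 [0.48663587 0.26740061 0.04377114]
 [0.49261784 0.28274711 0.04576719]]
```

View pics/w4.png

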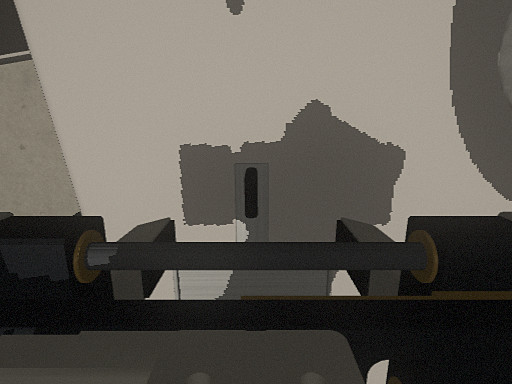

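Request:
apply_moves(commands=[[-0.1,-0.2,2.3,0,0,-0.002],[-0.1,-0.2,2.3,0,0,-0.002],[-0.1,-0.2,2.3,0,0,-0.002],[0,-0.2,2.1,0,0,-0.002],[0,0,0,0,0,0]])

```text
clock: 4.45
position: [0.4857, 0.2667, 0.0297]
ee_rot: [3.131, -0.229, -0.002]
force: [-1.0, -0.6, 0.1]
width: 0.998
```

Request:
apply_moves(commands=[[0,0,0,0,0,0],[0,0,0,0,0,0]])

```text
clock: 4.65
position: [0.4872, 0.2684, 0.0323]
ee_rot: [-3.132, 0.229, -0.003]
force: [0.1, -0.0, 0.1]
width: 1.003
```

Request:
apply_moves(commands=[[0,0,0,0,0,0],[0,0,0,0,0,0],[0,0,0,0,0,0],[0,0,0,0,0,0],[0,0,0,0,0,0]], claw=1, newtons=60)

```text
clock: 5.15
position: [0.4862, 0.2683, 0.0308]
ee_rot: [3.133, -0.228, 0.0]
force: [0.1, -1.4, -0.1]
width: 0.615
```

Request:
apply_moves(commands=[[0,0,0,0,0,0],[0,0,0,0,0,0],[0,0,0,0,0,0]])

```text
clock: 5.45
position: [0.4862, 0.2683, 0.0307]
ee_rot: [3.133, -0.228, -0.0]
force: [-0.9, 0.2, 0.4]
width: 0.352
```

Request:
apply_moves(commands=[[0,0,0,0,0,0],[0,0,0,0,0,0],[0,0,0,0,0,0],[0,0,0,0,0,0],[0,0,0,0,0,0]])

```text
clock: 5.95
position: [0.4862, 0.2683, 0.0307]
ee_rot: [3.133, -0.228, 0.0]
force: [0.3, -0.6, 0.6]
width: 0.108
```

Request:
apply_moves(commands=[[0,0,-0.5,0,0,0],[0,0,-1.0,0,0,0],[0,0,-1.5,0,0,0],[0,0,-2.0,0,0,0],[0,0,-2.0,0,0,0]])

```text
clock: 6.45
position: [0.4862, 0.2685, 0.1025]
ee_rot: [-3.133, 0.227, -0.0]
force: [0.8, -0.4, -1.6]
width: 0.103
```

Request:
apply_moves(commands=[[0,0,-1.5,0,0,0],[0,0,-0.7,0,0,0],[0,0,0,0,0,0],[0,0,0,0,0,0]])

```text
clock: 6.85
position: [0.486, 0.268, 0.1223]
ee_rot: [3.133, -0.228, -0.001]
force: [-0.2, -0.3, -1.9]
width: 0.103
```

```bash
python3 - <<'E'
from plan import *
s=arm.observe();print(s['position'],s['force'],s['ft_torque'],s['width'])
for n in ['side','top']:
    p,d=vision.get_image(n); cv2.imwrite(f"pics/{n}5.png",p[:,:,::-1]); np.save(f"pics/{n}5.npy",d)
cv2.imwrite("pics/t5b.png",cv2.resize(p[170:270,150:280,::-1],None,fx=6,fy=6,interpolation=cv2.INTER_CUBIC))
c=vision.get_calibration('top'); P=cloud(c,d); q=P[180:260,160:270].reshape(-1,3); m=(q[:,2]>.03)&(q[:,2]<.11)&(q[:,1]<.215)&(q[:,1]>.03); q=q[m]
A=np.c_[q,np.ones(len(q))]; print(len(q),q.mean(0),np.percentile(q,[2,50,98],axis=0))
# plane on interior
k=np.linalg.lstsq(np.c_[q[:,:2]-q[:,:2].mean(0),np.ones(len(q))],q[:,2],rcond=None)[0]; print(k)
print(plan([0.481,0.16,0.118],down(-0.017),n=5))
E
```

```text
[0.48601683 0.2679557  0.12233066] [-0.16912661 -0.3400917  -1.89802688] [ 0.22095325 -0.13387979  0.02985954] 0.10339790245275553
901 [0.49837345 0.11183942 0.09548846] [[0.42864807 0.0653801  0.08962249]
 [0.50533308 0.10524821 0.09533377]
 [0.54177355 0.18444104 0.1020271 ]]
[ 0.0122761  -0.009448    0.09548846]
pos [0.4858 0.2679 0.1218] dist 0.1081 rv [ 0.001  0.001 -0.128] rows 5
[0.22, 2.15, 0.08, 0.0, 0.0, -0.026]
[0.16, 2.15, 0.08, 0.0, 0.0, -0.026]
[0.11, 2.16, 0.08, 0.0, 0.0, -0.026]
[0.05, 2.16, 0.08, 0.0, 0.0, -0.026]
[-0.0, 2.16, 0.08, 0.0, 0.0, -0.026]
None
```

View pics/t5b.png

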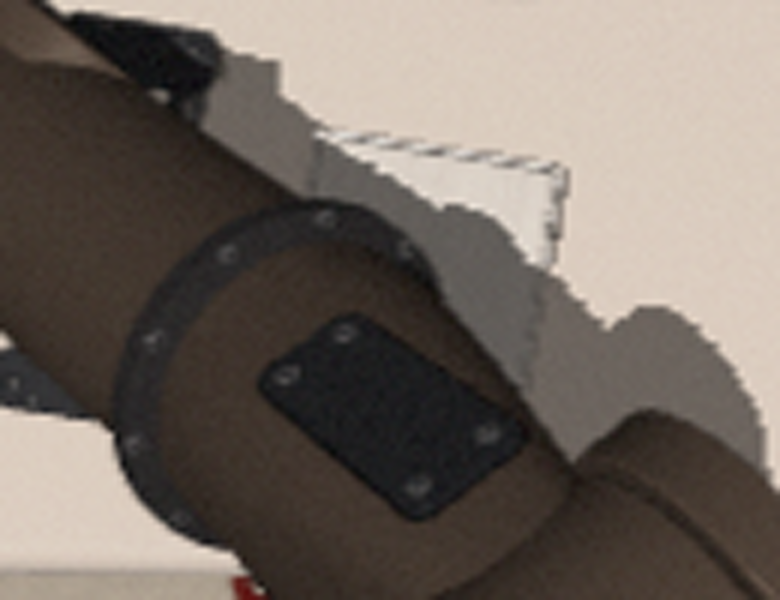

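Request:
apply_moves(commands=[[0.2,2.2,0.1,0,0,-0.026],[0.2,2.2,0.1,0,0,-0.026],[0.1,2.2,0.3,0,0,-0.026],[0.1,2.2,0.3,0,0,-0.026],[0,2.2,0.3,0,0,-0.026]])

```text
clock: 7.45
position: [0.4814, 0.1572, 0.1109]
ee_rot: [3.141, -0.022, -0.002]
force: [0.5, 0.2, -3.3]
width: 0.104
```

Request:
apply_moves(commands=[[0,1.5,0.1,0,0,0],[0,0,0,0,0,0],[0,0,0,0,0,0],[0,0,0,0,0,0]])

```text
clock: 7.85
position: [0.4818, 0.1446, 0.1109]
ee_rot: [-3.14, 0.022, -0.001]
force: [0.2, -0.1, -1.7]
width: 0.102
```

```bash
python3 - <<'E'
from plan import *
s=arm.observe();print(s['position'],s['force'],s['ft_torque'],s['width'],s['dq'].round(3))
plan([0.4805,0.09,0.109],down(-0.017),n=3)
for n in ['side','top']:
    p,d=vision.get_image(n); cv2.imwrite(f"pics/{n}6.png",p[:,:,::-1]); np.save(f"pics/{n}6.npy",d)
cv2.imwrite("pics/t6b.png",cv2.resize(p[170:270,180:380,::-1],None,fx=4,fy=4,interpolation=cv2.INTER_CUBIC))
c=vision.get_calibration('top'); P=cloud(c,d); 
np.set_printoptions(linewidth=250)
q=P[170:260,200:300].reshape(-1,3); m=(q[:,2]>.06)&(q[:,2]<.12)&(q[:,1]<.07)&(q[:,1]>-.09); q=q[m]
print(len(q),np.percentile(q,[1,50,99],axis=0))
for y0 in np.arange(-.07,.06,.01):
    s=q[abs(q[:,1]-y0)<.004]; print(y0.round(3),len(s),np.percentile(s[:,0],[1,99]).round(4) if len(s) else '', np.median(s[:,2]).round(4) if len(s) else '')
E
```

```text
[0.4818145  0.14463165 0.11090434] [ 0.23120611 -0.057568   -1.7474947 ] [ 0.22876571 -0.08838486 -0.028547  ] 0.10212889953161729 [-0.005 -0.001  0.001 -0.     0.001  0.001  0.002]
pos [0.4818 0.1446 0.1109] dist 0.0547 rv [-0.001 -0.     0.003] rows 3
[-0.02, 1.82, 0.06, -0.0, -0.0, 0.001]
[-0.02, 1.82, 0.06, -0.0, -0.0, 0.001]
[-0.01, 1.82, 0.06, -0.0, -0.0, 0.001]
1050 [[ 0.42365417 -0.05705219  0.07726742]
 [ 0.51433113 -0.01073897  0.08397579]
 [ 0.5528144   0.06711402  0.09257428]]
-0.07 0  
-0.06 15 [0.505  0.5491] 0.0864
-0.05 94 [0.4188 0.5516] 0.0838
-0.04 78 [0.4398 0.5512] 0.083
-0.03 95 [0.4552 0.5521] 0.0835
-0.02 86 [0.4639 0.5513] 0.0836
-0.01 68 [0.4728 0.5519] 0.0844
0.0 49 [0.477  0.5514] 0.0832
0.01 58 [0.4799 0.552 ] 0.0841
0.02 71 [0.4798 0.5516] 0.0842
0.03 65 [0.4858 0.5515] 0.0841
0.04 48 [0.4967 0.5545] 0.085
0.05 33 [0.5056 0.555 ] 0.0836
```

View pics/t6b.png

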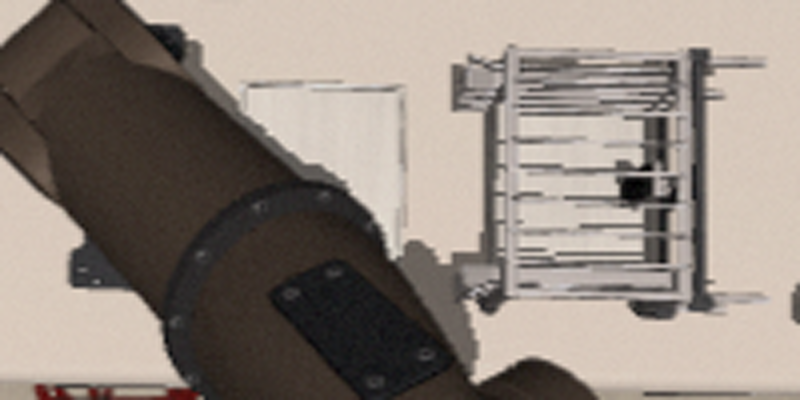

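Request:
apply_moves(commands=[[0,1.2,0.05,0,0,0.001],[0,1.2,0.05,0,0,0.001],[-0.1,1.2,0.05,0,0,0.001],[0,1.0,0,0,0,0],[0,0.6,0,0,0,0]])

```text
clock: 8.45
position: [0.4797, 0.0893, 0.1091]
ee_rot: [3.141, -0.031, -0.0]
force: [0.3, 0.5, -1.8]
width: 0.105
```

Request:
apply_moves(commands=[[0,0.6,0,0,0,0],[0,0.6,0,0,0,0]])

```text
clock: 8.65
position: [0.4797, 0.0788, 0.1093]
ee_rot: [-3.141, 0.028, -0.0]
force: [0.4, -0.2, -3.0]
width: 0.107
```

Request:
apply_moves(commands=[[0,0.6,0,0,0,0],[0,0.6,0,0,0,0],[0,0,0,0,0,0]])

```text
clock: 8.95
position: [0.4794, 0.0662, 0.1091]
ee_rot: [3.141, -0.03, -0.0]
force: [0.1, 0.8, -2.0]
width: 0.105
```

```bash
python3 - <<'E'
from plan import *
for n in ['side','top']:
    p,d=vision.get_image(n); cv2.imwrite(f"pics/{n}7.png",p[:,:,::-1]); np.save(f"pics/{n}7.npy",d)
    if n=='side': a=cv2.resize(p[170:320,190:310,::-1],None,fx=4,fy=4,interpolation=cv2.INTER_CUBIC)
    else: b=cv2.resize(p[170:260,220:360,::-1],None,fx=5,fy=5,interpolation=cv2.INTER_CUBIC)
cv2.imwrite("pics/s7b.png",a);cv2.imwrite("pics/t7b.png",b)
E
```

```text
(no output)
```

View pics/s7b.png

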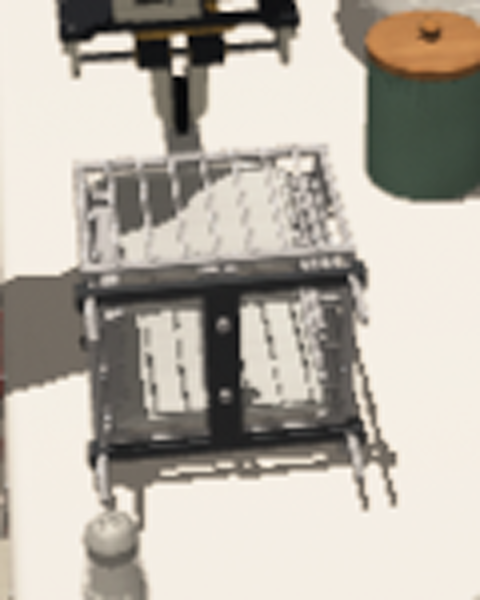

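View pics/t7b.png

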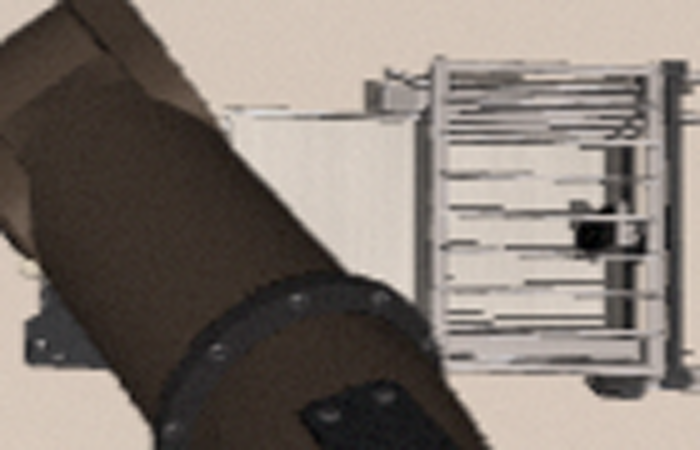

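Request:
apply_moves(commands=[[0,0.6,0,0,0,0],[0,0.8,0,0,0,0],[0,0.8,0,0,0,0],[0,0,0,0,0,0]])

```text
clock: 9.45
position: [0.4789, 0.0434, 0.1091]
ee_rot: [3.14, -0.032, -0.001]
force: [-0.0, -0.2, -2.5]
width: 0.103
```

Request:
apply_moves(commands=[[0,0.8,0,0,0,0],[0,0.8,0,0,0,0],[0,0.8,0,0,0,0],[0,0,0,0,0,0]])

```text
clock: 9.85
position: [0.4784, 0.0195, 0.1091]
ee_rot: [3.141, -0.031, -0.001]
force: [-0.2, -1.2, -2.2]
width: 0.103
```

Request:
apply_moves(commands=[[0,0.8,0,0,0,0],[0,0.8,0,0,0,0],[0,0.8,0,0,0,0],[0,0,0,0,0,0]])

```text
clock: 10.25
position: [0.478, -0.0044, 0.1091]
ee_rot: [3.141, -0.031, -0.001]
force: [-0.9, 0.1, -2.4]
width: 0.106
```

Request:
apply_moves(commands=[[0.1,0,0.1,0,0,0],[0,0,0.1,0,0,0],[0,0,0.05,0,0,0],[0,0,0,0,0,0]])

```text
clock: 10.65
position: [0.4791, -0.0025, 0.1066]
ee_rot: [-3.141, 0.028, 0.0]
force: [-0.2, -0.1, -1.1]
width: 0.109
```

Request:
apply_moves(commands=[[0,0,0.05,0,0,0],[0,0,0.05,0,0,0],[0,0,0,0,0,0]])

```text
clock: 10.95
position: [0.4791, -0.0028, 0.1057]
ee_rot: [3.141, -0.028, -0.0]
force: [-0.6, 0.1, -1.3]
width: 0.104
```

Request:
apply_moves(commands=[[0,0,0.05,0,0,0],[0,0,0,0,0,0]])

```text
clock: 11.15
position: [0.4791, -0.0028, 0.1052]
ee_rot: [3.141, -0.029, -0.0]
force: [-0.3, 0.1, -2.0]
width: 0.102
```

```bash
python3 - <<'E'
from h import *
s=arm.observe();print(s['position'],s['force'],s['ft_torque'])
E
```

```text
[ 0.47914325 -0.00282398  0.1051788 ] [-0.30862625  0.07120224 -1.96310976] [ 0.15737595 -0.10930569  0.01242728]
```

Request:
apply_moves(commands=[[0,0,0.05,0,0,0],[0,0,0,0,0,0],[0,0,0,0,0,0]])

```text
clock: 11.45
position: [0.4792, -0.0028, 0.1048]
ee_rot: [3.141, -0.028, 0.0]
force: [-0.5, 0.2, 0.4]
width: 0.106
```

```bash
python3 - <<'E'
from h import *
s=arm.observe();print(s['position'],s['force'],s['ft_torque'])
E
```

```text
[ 0.4791957  -0.00276705  0.10481896] [-0.46828568  0.24828425  0.38070146] [-0.02596366 -0.03563926 -0.04916834]
```

Request:
apply_moves(commands=[[0,0,0.05,0,0,0],[0,0,0,0,0,0],[0,0,0,0,0,0]])

```text
clock: 11.75
position: [0.4792, -0.0027, 0.1044]
ee_rot: [3.141, -0.028, 0.0]
force: [0.3, 1.7, 2.5]
width: 0.106
```

```bash
python3 - <<'E'
from h import *
s=arm.observe();print(s['position'],s['force'],s['ft_torque'])
E
```

```text
[ 0.47924736 -0.00270718  0.10440246] [0.28130942 1.71946687 2.47270651] [-0.23079864  0.12162922 -0.02803445]
```

Request:
apply_moves(commands=[[0,0.4,-0.05,0,0,0],[0,0.5,0,0,0,0],[0,0.5,0,0,0,0],[0,0.3,0,0,0,0],[0,0,0,0,0,0]])

```text
clock: 12.25
position: [0.4789, -0.0209, 0.1047]
ee_rot: [3.141, -0.03, -0.0]
force: [0.5, -1.2, 0.6]
width: 0.106
```

Request:
apply_moves(commands=[[0,0.2,0,0,0,0],[0,0.1,0,0,0,0],[0,0,0,0,0,0]])

```text
clock: 12.55
position: [0.4788, -0.0229, 0.1047]
ee_rot: [3.141, -0.028, 0.0]
force: [0.1, 0.5, 0.4]
width: 0.11
```

Request:
apply_moves(commands=[[0,0.1,0,0,0,0],[0,0.1,0,0,0,0]])

```text
clock: 12.75
position: [0.4787, -0.0246, 0.1047]
ee_rot: [-3.141, 0.028, -0.0]
force: [0.5, 0.8, -0.1]
width: 0.104
```

Request:
apply_moves(commands=[[0,0.1,0,0,0,0],[0,0.1,0,0,0,0]])

```text
clock: 12.95
position: [0.4787, -0.0268, 0.1047]
ee_rot: [-3.141, 0.028, 0.0]
force: [-0.7, 1.2, 0.8]
width: 0.109
```

Contact is expected around y = -0.029, so I'll go on in 1 mm rows with a force reading after every two.

Request:
apply_moves(commands=[[0,0.1,0,0,0,0],[0,0.1,0,0,0,0]])

```text
clock: 13.15
position: [0.4788, -0.0277, 0.1048]
ee_rot: [-3.14, 0.027, -0.001]
force: [-0.2, 6.4, 1.4]
width: 0.103
```

Request:
apply_moves(commands=[[0,0.1,0,0,0,0],[0,0.1,0,0,0,0]])

```text
clock: 13.35
position: [0.4788, -0.0294, 0.1049]
ee_rot: [-3.14, 0.027, -0.001]
force: [-1.0, 6.5, 1.8]
width: 0.108
```

Request:
apply_moves(commands=[[0,0.1,0,0,0,0],[0,0,0,0,0,0]])

```text
clock: 13.55
position: [0.4788, -0.0306, 0.1049]
ee_rot: [-3.14, 0.027, -0.001]
force: [-0.5, 6.4, 1.2]
width: 0.104
```

Request:
apply_moves(commands=[[0,0.1,0,0,0,0],[0,0.1,0,0,0,0]])

```text
clock: 13.75
position: [0.4787, -0.0323, 0.1049]
ee_rot: [-3.14, 0.026, -0.001]
force: [-0.3, 6.9, 1.6]
width: 0.104
```

Request:
apply_moves(commands=[[0,0.1,0,0,0,0],[0,0,0,0,0,0]])

```text
clock: 13.95
position: [0.4787, -0.0336, 0.1048]
ee_rot: [-3.14, 0.027, -0.001]
force: [-0.4, 6.5, 0.4]
width: 0.106
```

Request:
apply_moves(commands=[[0,0.05,0,0,0,0],[0,0,0,0,0,0]])

```text
clock: 14.15
position: [0.4787, -0.034, 0.1049]
ee_rot: [-3.14, 0.027, -0.001]
force: [-0.3, 6.0, 1.9]
width: 0.104
```

Request:
apply_moves(commands=[[0,0.05,0,0,0,0],[0,0,0,0,0,0]])

```text
clock: 14.35
position: [0.4787, -0.0345, 0.1049]
ee_rot: [-3.14, 0.027, -0.001]
force: [-0.1, 6.3, 1.2]
width: 0.107
```

Request:
apply_moves(commands=[[0,0.05,0,0,0,0],[0,0,0,0,0,0]])

```text
clock: 14.55
position: [0.4787, -0.0349, 0.1049]
ee_rot: [-3.14, 0.027, -0.001]
force: [0.1, 6.8, 1.5]
width: 0.108
```

Request:
apply_moves(commands=[[0,0.04,0,0,0,0],[0,0,0,0,0,0]])

```text
clock: 14.75
position: [0.4787, -0.0354, 0.1049]
ee_rot: [-3.14, 0.027, -0.001]
force: [-0.5, 7.0, 1.4]
width: 0.103
```

Request:
apply_moves(commands=[[0,0.03,0,0,0,0],[0,0,0,0,0,0]])

```text
clock: 14.95
position: [0.4787, -0.0355, 0.1049]
ee_rot: [-3.14, 0.027, -0.001]
force: [-1.0, 6.9, 1.3]
width: 0.102
```

Request:
apply_moves(commands=[[0,0.03,0,0,0,0],[0,0,0,0,0,0]])

```text
clock: 15.15
position: [0.4787, -0.0355, 0.1049]
ee_rot: [-3.14, 0.026, -0.001]
force: [-0.1, 7.6, 2.6]
width: 0.104
```

Request:
apply_moves(commands=[[0,0.04,0,0,0,0],[0,0,0,0,0,0]])

```text
clock: 15.35
position: [0.4787, -0.0356, 0.1049]
ee_rot: [-3.139, 0.026, -0.001]
force: [0.2, 8.2, 1.6]
width: 0.107
```

Request:
apply_moves(commands=[[0,0.04,0,0,0,0],[0,0,0,0,0,0]])

```text
clock: 15.55
position: [0.4787, -0.0356, 0.105]
ee_rot: [-3.139, 0.025, -0.001]
force: [0.2, 11.1, 2.0]
width: 0.109
```

Request:
apply_moves(commands=[[0,0,0,0,0,0]])

```text
clock: 15.65
position: [0.4787, -0.0356, 0.105]
ee_rot: [-3.139, 0.025, -0.001]
force: [-0.9, 10.4, 1.7]
width: 0.108
```

Request:
apply_moves(commands=[[0,-0.08,0,0,0,0],[0,-0.07,0,0,0,0],[0,0,0,0,0,0]])

```text
clock: 15.95
position: [0.4787, -0.0355, 0.1048]
ee_rot: [-3.14, 0.027, -0.001]
force: [-1.1, 5.5, 1.0]
width: 0.108
```

Request:
apply_moves(commands=[[0,0,0,0,0,0]])

```text
clock: 16.05
position: [0.4787, -0.0355, 0.1048]
ee_rot: [-3.14, 0.027, -0.001]
force: [-0.5, 6.6, 1.9]
width: 0.106
```

Request:
apply_moves(commands=[[0,-0.06,0,0,0,0],[0,-0.04,0,0,0,0],[0,0,0,0,0,0]])

```text
clock: 16.35
position: [0.4787, -0.0355, 0.1048]
ee_rot: [-3.141, 0.028, -0.0]
force: [0.5, 3.8, 0.4]
width: 0.108
```

Request:
apply_moves(commands=[[0,0,0,0,0,0],[0,0,0,0,0,0],[0,0,0,0,0,0],[0,0,0,0,0,0],[0,0,0,0,0,0]], claw=0)

```text
clock: 16.85
position: [0.4785, -0.0358, 0.1047]
ee_rot: [3.141, -0.029, -0.0]
force: [-0.1, -0.8, 0.0]
width: 0.478
```

Request:
apply_moves(commands=[[0,0,0,0,0,0],[0,0,0,0,0,0],[0,0,0,0,0,0],[0,0,0,0,0,0]])

```text
clock: 17.25
position: [0.4786, -0.0356, 0.1047]
ee_rot: [3.141, -0.028, 0.0]
force: [-0.1, -0.6, -0.9]
width: 0.502
```

Request:
apply_moves(commands=[[0,0,-1.0,0,0,0],[0,0,-2.0,0,0,0],[0,0,-3.0,0,0,0],[0,0,-4.0,0,0,0],[0,0,-4.0,0,0,0]])

```text
clock: 17.75
position: [0.4781, -0.0352, 0.2467]
ee_rot: [-3.141, 0.027, 0.001]
force: [0.9, -0.5, -0.4]
width: 0.501
```

Request:
apply_moves(commands=[[-2.0,-2.0,-2.0,0,0,0],[-3.0,-3.0,0,0,0,0],[-3.0,-4.0,0,0,0,0],[0,-4.0,0,0,0,0],[0,0,0,0,0,0]])

```text
clock: 18.25
position: [0.4, 0.1009, 0.2663]
ee_rot: [-3.14, 0.017, -0.004]
force: [-0.0, -0.2, -0.9]
width: 0.502
```

Request:
apply_moves(commands=[[0,-4.0,0,0,0,0],[0,-4.0,0,0,0,0],[0,-4.0,0,0,0,0],[0,0,0,0,0,0],[0,0,0,0,0,0]])

```text
clock: 18.75
position: [0.4029, 0.2163, 0.2649]
ee_rot: [-3.141, 0.025, 0.001]
force: [1.2, -0.5, 0.8]
width: 0.496
```

```bash
python3 - <<'E'
from plan import *
for n in ['side','top']:
    p,d=vision.get_image(n); cv2.imwrite(f"pics/{n}9.png",p[:,:,::-1]); np.save(f"pics/{n}9.npy",d)
    if n=='side': a=cv2.resize(p[150:330,190:320,::-1],None,fx=3.3,fy=3.3,interpolation=cv2.INTER_CUBIC)
    else: b=cv2.resize(p[160:260,240:410,::-1],None,fx=4.7,fy=4.7,interpolation=cv2.INTER_CUBIC)
cv2.imwrite("pics/s9b.png",a);cv2.imwrite("pics/t9b.png",b)
c=vision.get_calibration('top'); P=cloud(c,d)
q=P[185:245,285:340].reshape(-1,3); m=(q[:,2]>.06)&(q[:,2]<.1)&(abs(q[:,0]-.475)<.06); q=q[m]
print(len(q),np.percentile(q,[1,50,99],axis=0)); k=np.linalg.lstsq(np.c_[q[:,:2]-q[:,:2].mean(0),np.ones(len(q))],q[:,2],rcond=None)[0]; print(k)
g=p.max(2); m=(g<60)&(P[...,2]>.09)&(P[...,2]<.14)&(P[...,1]>-.08)&(P[...,1]<0.02)&(abs(P[...,0]-.48)<.03); print("handle",P[m].mean(0) if m.any() else None)
np.set_printoptions(linewidth=200)
B=P[208:222,332:350]; print((B[...,2]*1000).astype(int)); print((B[...,1]*1000).astype(int)[6])
E
```

```text
1435 [[ 0.41834166 -0.23428183  0.07161147]
 [ 0.47618721 -0.16939933  0.07795688]
 [ 0.53327374 -0.07329531  0.08575333]]
[0.00157389 0.00599654 0.07808017]
handle [ 0.47565072 -0.03536201  0.1120948 ]
[[  75   73   76   76   77   74   85   43   42   43   50   47   -5   29   32   31    6    5]
 [  74   79   76   73   81   76   84   46   46   45   49   47    3   31   33   31   -5   -3]
 [  80   77   82   77   75   77   81   37   39   45   49   48   -6   31   30  157   -9    3]
 [  75   74   75   75   76   78   85   37   40   43   42   47  153  157  154  160   -3    1]
 [  75   77   78   79   71   80   86   47   41   35  131  150  153  152  152  157   -5   -3]
 [ 179  178  178  179  178  182  177  178  175  182  179  183  183  182  178  180  182  177]
 [  74   80   79   80   77   73   84   80 1406  119  132  143  151  156  157  156  139  135]
 [  73   79   75   79   74   76   79   89   97  116  130  150  156  153  155  154  135  141]
 [  74   77   78   79   77   76   79   76   96  115  133  147  151  160  155  155  139  135]
 [  78   76   76   81   75   77   82   84   96  115  131  141  158  153  158  154   84   99]
 [  77   78   74   77   79   77   83   86  100  114  131  142  151  153  157  156   87   99]
 [  76   78   82   76   75   79   82   79  102  114  127  126  125  135  147   71   80   99]
 [ 181  184  180  180  180  180  184  182  174  100   96  105  113  108   54   71   87  103]
 [  79   76   77 1406   80  180  179  178  182  174  179  177  178  177  183  181  178  180]]
[-216 -218 -222 -225 -228 -232 -233 -237    5 -236 -236 -237 -239 -241 -243 -246 -253 -257]
```

View pics/t9b.png

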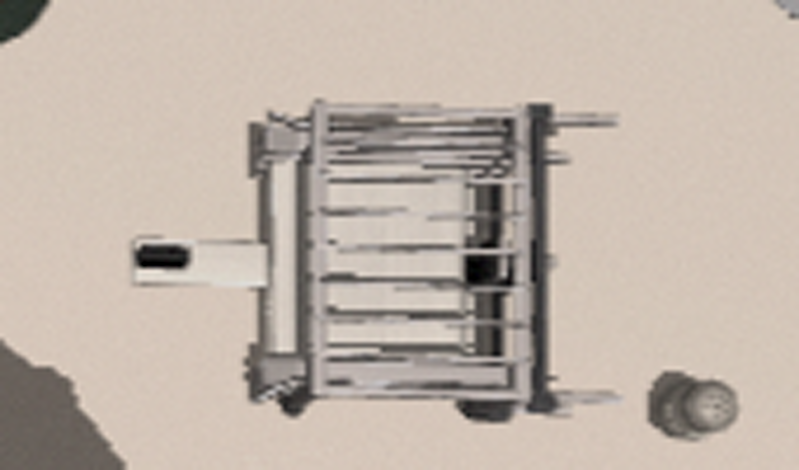

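View pics/s9b.png

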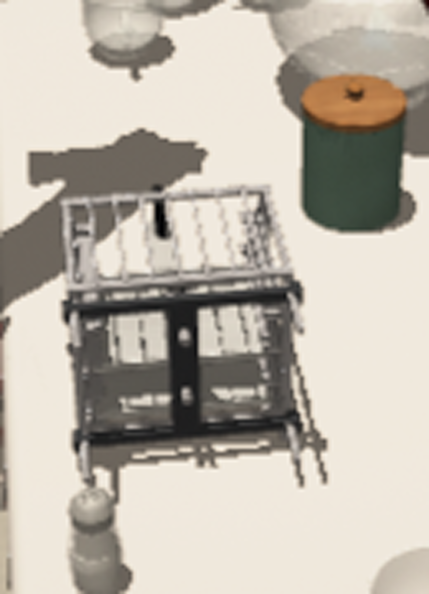

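```bash
python3 - <<'E'
from cell import order, arm
print(arm.observe()['clock']); print(order.sign_off())
E
```

```text
18.85
the job is handed in; nothing more can be done
None
```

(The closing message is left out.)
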